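Open the scan tub and load the printed dial

ROBOT

A 7-joint arm with a two-finger parallel gripper is mounted at the origin on the work surface. World frame = base frame: x ahead of the robot, y to its left, z up, the work surface at z = 0. Lengths are in m, angles in rad, forces in N, time in s.
With the tool pointing down it reaches from about 0.425 to 0.925 m from the base axis. Payload 6.8 kg.
Tool frame: the origin (TCP) lies at the very end of the fingers, on their centre line; the grasp point (between the pads) lies 19 mm behind it (grip_point_offset is the distance from the TCP to the grasp point, in m); z points along the fingers, y is the line along which they close (so a half turn about z gives the same grasp; the last joint's range is limited). The gripper opens to 85 mm and grips with 20 to 120 N. Pads are 22 mm wide; open, the fingers measure 114 mm over their backs; the gripper's body (76 mm by 85 mm) begins 54 mm behind the grasp point. The pads swing forward as they close: fully open they stand 13 mm farther back than shut.
Start: joints at [1.2, 0.477, 0.022, 1.555, -0.011, 1.109, -0.083], TCP at [0.175, -0.652, 0.231] pointing down, gripper open.
Joint ranges: [-2.96, 2.96], [-0.34, 2.1], [-1.41, 1.46], [0.24, 2.44], [-1.37, 4.51], [0.17, 1.92], [-2.96, 2.96]. Speed limits (rad/s): [2.39, 2.39, 3.14, 3.14, 3.14, 3.14, 3.14].

INTERFACE

Orientations are given as a unit quaternion [w, x, y, z].
In Python, from station import * gives the robot as it stands.
- The arm moves only by the tool carry_out, never from a script. Its argument "rows" is text: rows parted by semicolons, each of 4 numbers parted by spaces: the shift along the world's x, y, z in mm, then the turn about the world's z in degrees. In form: dx dy dz yaw; .... A call has 1 to 10 rows; each row shifts and turns the commanded pose from where the row before left it; what a row does not reach is not made up. A row lasts 1/8 s, in which the tool goes at most 62.5 mm and 10.7 degrees, less where a joint would pass 70% of its speed; a pose out of reach is approached as far as the arm can. A call is refused whole if a number of a shift passes 62.5 or a number of a turn 10.7, either way. A call with a gripper value outside its range is refused whole. "claw" is the finger opening in mm, from 0 to 85.4, set as the call begins (left out, the last holds). The fingers move at their own pace and stop on an object; "force" is the grip in N (left out, the last holds). Time passes only in rows, so rows that do not move let the fingers close. It gives the time, the measured TCP pose, the force, the opening and the grip force at its end, in the units of the state.
- get_obs(): the state, without advancing time (a new reading comes with each control period).
- read_camera(name): name is "side" or "top"; returns a dict with "img" (384x512x3 uint8, blue, green, red), "fov_y" (degrees; the focal length in pixels is half the picture's height over the tangent of half this angle, whatever the lens; pixels are square), "cx", "cy" (the principal point, pixels), "distortion" ([k1, k2, p1, p2, k3] as OpenCV has them; the pictures are not rectified), "world_to_cam" (4x4, takes a point from world to camera coordinates). Camera axes: x right, y up, looking along -z (the intrinsics and any distortion apply to the point x, -y, -z); pixel columns grow to the right and rows downward; lengths in m; the calibration is good to about 2 mm. A picture is of the moment at which its call begins. There is no depth.
- hand_in(): hands the job in; it is judged then, once.
Trained networks look in the newest picture that a camera, given by its name, has taken for a name from the list of things; names that differ only in an ending like _2 or _b are one class to them, and where a whole thing is asked for, a point or a joint stands for the part that bears it (a point fixed in the world has none). Each returns a list of dicts, best first, with "confidence" (0 to 1); they miss things now and then, are a little off and sometimes report something else, mostly with a low value. They report only what shows in the picture. A call takes as long as a camera call. They do not tell look-alikes from the thing itself.
- recognise(camera, thing): "centre" ([column, row] in pixels, amid what is visible of it).
- outline_of(camera, thing): "pixels" (384x512 bool, what is visible of it) and "centre" ([column, row] in pixels, amid what is visible of it).
- place_of(camera, thing): "centre" ([column, row] in pixels: a listed point, or the origin of a listed thing).
The state is a dict: "t": time; "q": joint angles; "joint_vel": joint speeds; "joint_torque": joint torques, N m; "eef_pos": TCP position; "tool_rot": TCP orientation; "contact_force": force on the tool from outside, world axes, zero at the start; "torque": the same for the moment, N m; "gripper_width": opening from 0.0 (shut) to 1.0 (fully open); "grasp_force": force on a finger pad.
Only numpy, scipy, OpenCV 4.12 (cv2) and the standard library are available. Lean on these libraries where they do the work, as an engineer would, in place of code of your own. Each camera call takes 0.05 s, during which the arm holds its last target. There are 200 camera calls.

TASK

Get the printed dial ready for scanning: take the lid off the grey scan tub by tipping its grip end up so that the opposite edge slips out from under the two steel keepers, and lay it flat, grip side up, in the middle of the black mat. Then stand the dial that has the pointer nose on the pad in the middle of the open tub, with its nose pointing straight at the window in the tub's wall, where the scan head is. Set both down gently rather than dropping them, let go, and leave the other things on the bench where they are.

Things in the scene. Friction and masses are not known exactly. Their poses are not given: they have to be found in the camera images.
- tub: grey square open tub fixed to the bench, 140 x 140 mm outside, 45 mm high, walls and floor 5 mm thick. Origin: centre of its underside; z up. The keepers are on its +x rim, the window and scan head on its +y side. The black scan head, 44 x 32 x 44 mm, stands against the +y wall.
- tub_pad (a point): centre of the black round pad (80 mm across, flush with the tub's floor), 5 mm above the bench
- tub_window (a point): the window: a notch 28 mm wide and 24 mm deep cut down from the rim in the middle of the tub's +y wall; point 70 mm from the tub's centre, 33 mm above the bench. Axes as the tub's
- tub_back (a point): middle of the tub's +x rim edge, under the keepers, 70 mm from the centre and 45 mm above the bench. Two steel keepers (24 mm wide, 80 mm apart) stand outside the +x wall, to 58 mm above the bench; their lips reach 5 mm in over the lid's edge, with 3 mm of free height above the lid.
- lid: loose white lid, about 120 g, on the tub's rim. Plate 138 x 138 x 5 mm; origin: centre of the plate's underside, z up, axes along the tub's at the start. Locating ribs 5 mm deep under the front (-x) and side edges sit just inside the tub's walls, so it cannot slide; laid flat it rests on the ribs, origin 5 mm up.
- lid_grip (a point): centre of the lid's only grip, an upright fin at the -x end: 36 mm long along the lid's x, 10 mm thick along y, 22 mm high (from 5 to 27 mm above the lid's origin); this point is 45 mm from the lid's centre towards -x, 16 mm above its origin. Pinch it along y
- lid_back (a point): middle of the lid's lower +x edge, the one under the keepers, 69 mm from the lid's centre
- mat: black rubber mat lying on the bench, 210 x 210 x 3 mm, fixed; origin: centre of its underside
- dial: loose white printed dial, 60 g nominal, standing on the bench: round base 56 mm across, 12 mm high, with a pointer nose (12 mm wide, 8 mm high) that reaches out along +x to 44 mm from the axis; on top an upright grip bar 46 mm long along x, 14 mm thick along y, from 12 to 38 mm high. Origin: centre of its underside; +x is the way the nose points, z up
- dial_nose (a point): tip of the dial's nose, 44 mm from its axis, 4 mm above its underside
- plain_dial: bystander: the same dial without a nose; leave alone. It, the dial and the nut stand in a row in any order
- nut: bystander: black printed hexagon nut, 46 mm across, 20 mm high; leave alone
- grille: bystander: white printed vent grille, 70 x 45 x 8 mm; leave alone
- glue_stick: bystander: standing glue stick, 27 mm across, 75 mm high; leave alone
- driver_a: bystander: screwdriver with a red handle lying at the right side; leave alone
- driver_b: bystander: screwdriver with a black handle lying at the right side; leave alone
- rotary_tool: bystander: black and grey rotary hand tool, about 220 mm long, lying at the far side; leave alone
Things that resemble listed ones, but are neither listed nor needed, are in the scene too. Leave any green or purple look-alike of the dial alone.

How it is judged:
By the outcome, as a careful person would: the job done as asked, in the order asked, and still so for the second after the job is handed in, with the robot touching nothing.
It also fails if it takes over 54 s, if anything falls off the work surface, if the arm or the gripper's body presses on something with over 40 N, if the wrist force passes 120 N, or if a joint passes its speed limit or range.

## Working session

There is one attempt and no reset: what is moved stays moved. The work goes in short steps, Python scripts to look and compute and a tool call to move; the robot and the scene stay as the last step left them, time stands still between calls to the robot, and variables do not carry over. Pictures are saved under pics/ and viewed, at most 13 in all, crops included, and the job is handed in when it is done.

Besides the shell and the picture viewer there is one more tool, called after "Request:" as a command line: name --argument value ..., lists and objects as JSON in quotes. carry_out: Moves the arm, as the interface text tells. Its arguments: {"type":"object","properties":{"rows":{"type":"string"},"claw":{"type":"number"},"force":{"type":"number"}},"required":["rows"]}

```bash
mkdir -p pics; ls; cat > h.py <<'E'
from station import *
import numpy as np, cv2
def K(c):
    f=c["img"].shape[0]/2/np.tan(np.radians(c["fov_y"])/2)
    return np.array([[f,0,c["cx"]],[0,f,c["cy"]],[0,0,1]]),np.array(c["distortion"],float)
def ray(c,px):
    k,d=K(c);u=cv2.undistortPoints(np.array([[px]],float),k,d)[0,0]
    T=np.array(c["world_to_cam"]);R=T[:3,:3]
    v=R.T@np.array([u[0],-u[1],-1]);return -R.T@T[:3,3],v/np.linalg.norm(v)
def atz(c,px,z):
    o,v=ray(c,px);return o+v*(z-o[2])/v[2]
def tri(c1,p1,c2,p2):
    A=np.zeros((3,3));b=np.zeros(3);r=[ray(c1,p1),ray(c2,p2)]
    for o,v in r:
        M=np.eye(3)-np.outer(v,v);A+=M;b+=M@o
    x=np.linalg.solve(A,b)
    return x,max(np.linalg.norm(np.cross(x-o,v)) for o,v in r)
def proj(c,P):
    k,d=K(c);T=np.array(c["world_to_cam"]);X=(T[:3,:3]@np.atleast_2d(P).T+T[:3,3:]).T*[1,-1,-1]
    return cv2.projectPoints(X,np.zeros(3),np.zeros(3),k,d)[0][:,0]
E
cat > a.py <<'E'
from h import *
np.set_printoptions(precision=4,suppress=True)
C={n:read_camera(n) for n in("top","side")}
cv2.imwrite("pics/top.png",cv2.resize(C["top"]["img"],(800,600)));cv2.imwrite("pics/side.png",cv2.resize(C["side"]["img"],(800,600)))
for t in["tub_window","tub_back","lid","lid_grip","lid_back","mat","dial","dial_nose","plain_dial","nut","tub"]:
    r={n:place_of(n,t) for n in C}
    for n in C: print(t,n,[(np.round(x["centre"],1).tolist(),round(x["confidence"],2)) for x in r[n][:4]])
    if r["top"] and r["side"]: print("   ",*tri(C["top"],r["top"][0]["centre"],C["side"],r["side"][0]["centre"]))
o=get_obs();print(o["t"],o["eef_pos"],o["tool_rot"],o["gripper_width"])
E
python3 a.py
```

```text
pics
tub_window top [([113.5, 196.5], 0.59)]
tub_window side [([305.1, 160.4], 0.65)]
    [0.4339 0.182  0.3178] 0.11079750535794648
tub_back top [([138.6, 165.6], 0.72)]
tub_back side [([154.0, 260.1], 0.72)]
    [0.6272 0.2489 0.0426] 0.00038401024023524213
lid top [([142.7, 191.6], 0.97)]
lid side [([180.5, 269.5], 0.9), ([144.2, 235.2], 0.43)]
    [0.5617 0.2379 0.0387] 0.0008668033319488739
lid_grip top [([141.1, 210.7], 0.95)]
lid_grip side [([196.9, 265.8], 0.67)]
    [0.5139 0.2349 0.0679] 1.1513104671579245e-05
lid_back top [([142.7, 163.9], 0.69), ([139.3, 165.3], 0.65)]
lid_back side [([157.7, 260.4], 0.71)]
    [0.6311 0.2394 0.0336] 0.002312313102366857
mat top [([320.5, 197.6], 0.6), ([140.9, 162.8], 0.57)]
mat side [([294.1, 195.7], 0.93)]
    [ 0.5471 -0.2127 -0.0027] 0.003019745545907657
dial top [([202.7, 260.1], 0.78), ([234.0, 155.6], 0.67), ([136.8, 164.7], 0.67), ([204.8, 192.5], 0.6)]
dial side [([217.3, 221.0], 0.8), ([224.0, 241.5], 0.76), ([289.2, 271.8], 0.57), ([113.7, 260.3], 0.52)]
    [0.4538 0.123  0.1384] 0.07157444181539427
dial_nose top [([221.5, 157.3], 0.89), ([151.1, 111.3], 0.71), ([188.6, 197.8], 0.62), ([207.8, 277.5], 0.59)]
dial_nose side [([309.6, 272.4], 0.88), ([208.7, 224.2], 0.77), ([118.6, 246.4], 0.69), ([224.4, 256.8], 0.62)]
    [ 0.5294  0.0061 -0.0765] 0.1396670876487669
plain_dial top [([246.5, 193.4], 0.96)]
plain_dial side [([253.5, 227.4], 0.54)]
    [ 0.5596 -0.0214 -0.008 ] 0.001392797644082352
nut top []
nut side [([283.9, 244.2], 0.61)]
tub top []
tub side [([182.4, 287.8], 0.67)]
1.2 [ 0.1754 -0.6518  0.2313] [0.     0.9914 0.1311 0.    ] 0.9995699982911873
```

View pics/top.png

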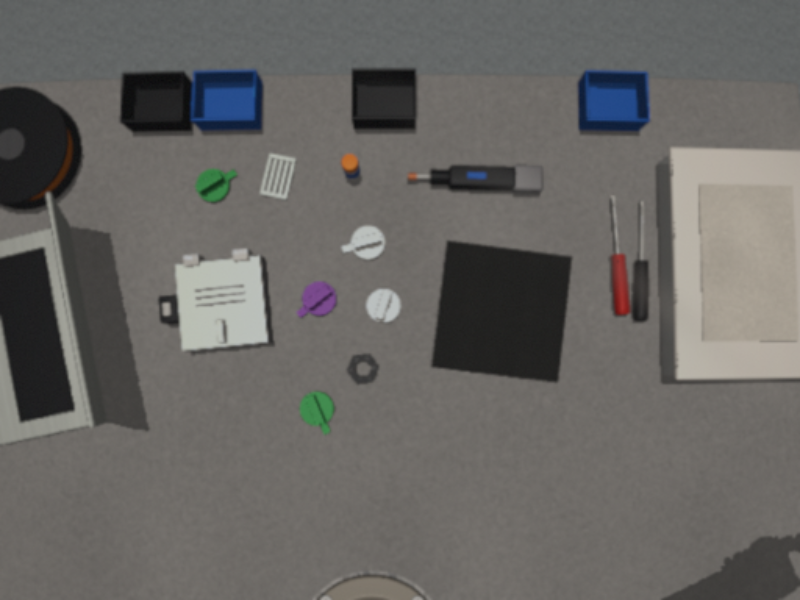

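View pics/side.png

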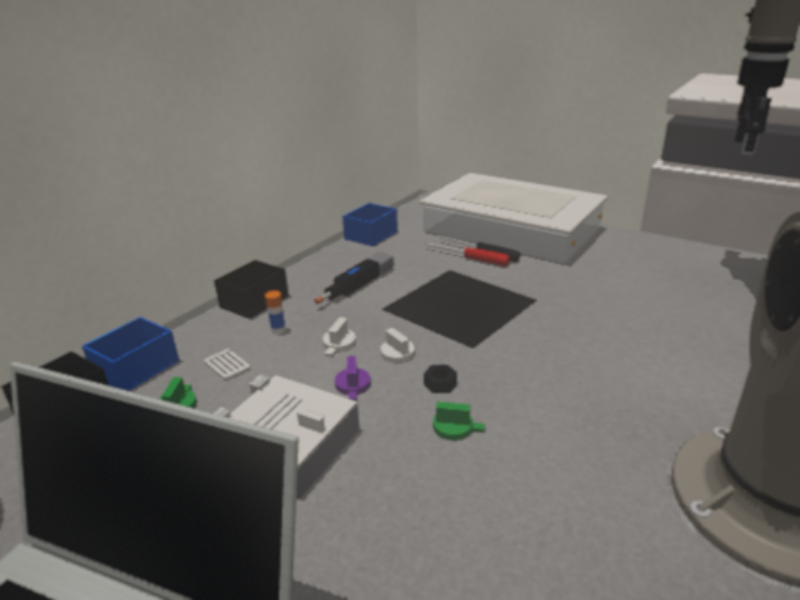

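The top view shows the white lid at about (222,303), with its fin at (220,330) and keepers at (191,260) and (240,255). The mat is at (502,311).

Dial candidates in top.png:
- white with nose at (367,242), nose tip (345,247)
- white plain at (383,305)
- purple at (318,299)
- green at (213,185)
- green at (317,408)

By the description I choose the white one at (367,242). I'll check it in a close crop and refine the poses.

```bash
cat > b.py <<'E'
from h import *
np.set_printoptions(precision=4,suppress=True)
C={n:read_camera(n) for n in("top","side")}
def best(n,t,near):
    r=outline_of(n,t)
    r=[x for x in r if np.hypot(*(np.array(x["centre"])-near))<25]
    return r[0]["pixels"].astype(np.uint8) if r else None
def quad(m):
    c=max(cv2.findContours(m,0,1)[0],key=cv2.contourArea)
    return c
crops=[]
for t,near,z in[("lid",(142,193),.05),("mat",(320,198),.003)]:
    m=best("top",t,near)
    if m is None: print(t,"none");continue
    w=np.array([atz(C["top"],p,z)[:2] for p in quad(m)[:,0].astype(float)])
    print(t,cv2.minAreaRect((w*1000).astype(np.float32)), m.sum())
for n,near in(("top",(233,155)),("side",(217,216))):
    m=best(n,"dial",near);im=C[n]["img"].copy()
    x,y=near;s=cv2.resize(im[y-25:y+25,x-32:x+32],(512,400),interpolation=cv2.INTER_CUBIC);crops.append(s)
for n,(x,y) in(("top",(140,195)),("side",(185,265))):
    crops.append(cv2.resize(C[n]["img"][y-50:y+50,x-64:x+64],(512,400),interpolation=cv2.INTER_CUBIC))
cv2.imwrite("pics/crops.png",cv2.resize(np.vstack([np.hstack(crops[:2]),np.hstack(crops[2:])]),(768,600)))
for t in["dial","dial_nose","lid_grip","lid_back","tub_back","mat"]:
    near={"top":{"dial":(234,155),"dial_nose":(221,157),"lid_grip":(141,210),"lid_back":(141,164),"tub_back":(139,165),"mat":(320,198)}[t],
     "side":{"dial":(217,221),"dial_nose":(209,224),"lid_grip":(197,266),"lid_back":(157,260),"tub_back":(154,260),"mat":(294,196)}[t]}
    p={}
    for n in C:
        r=[x for x in place_of(n,t) if np.hypot(*(np.array(x["centre"])-near[n]))<9]
        if r:p[n]=r[0]["centre"]
    z={"dial":0,"dial_nose":.004,"lid_grip":.061,"lid_back":.045,"tub_back":.045,"mat":0}[t]
    if len(p)==2:print(t,*tri(C["top"],p["top"],C["side"],p["side"]))
    for n in p: print("   at z",n,p[n],atz(C[n],p[n],z))
E
python3 b.py
```

```text
lid ((556.1361694335938, 240.11102294921875), (141.5643310546875, 143.0723419189453), 6.474355697631836) 3102
mat ((546.3486938476562, -212.31845092773438), (209.3166961669922, 211.4683380126953), 82.85228729248047) 6552
dial [ 0.6509  0.0104 -0.007 ] 0.003348365115437267
   at z top [235.4, 159.7] [0.6474 0.008  0.    ]
   at z side [216.9, 222.6] [0.6468 0.0198 0.    ]
dial_nose [0.6453 0.0481 0.0112] 0.0007639871670108431
   at z top [219.7, 160.2] [0.6456 0.0482 0.004 ]
   at z side [209.7, 224.4] [0.6535 0.0406 0.004 ]
lid_grip [0.514  0.2293 0.0548] 6.021032049980553e-05
   at z top [144.6, 210.8] [0.5139 0.2278 0.061 ]
   at z side [199.4, 269.3] [0.5087 0.2344 0.061 ]
lid_back [0.63   0.2423 0.0312] 0.0025074460151351175
   at z top [141.7, 164.4] [0.6302 0.2408 0.045 ]
   at z side [157.3, 262.2] [0.6131 0.2516 0.045 ]
   at z side [152.7, 258.1] [0.6317 0.2474 0.045 ]
mat [ 0.5515 -0.2206 -0.0182] 3.183465360429728e-05
   at z top [323.3, 197.2] [ 0.5506 -0.2182  0.    ]
   at z side [293.0, 198.7] [ 0.5365 -0.1933  0.    ]
```

View pics/crops.png

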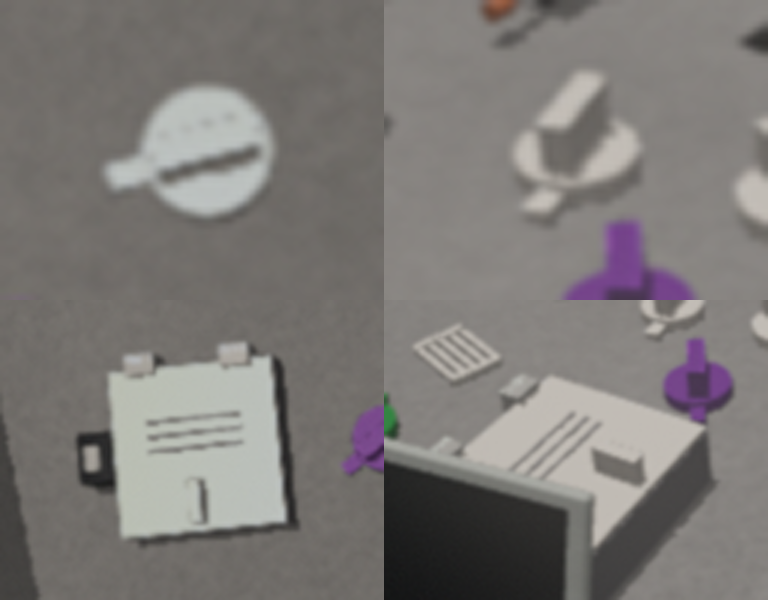

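The close crop confirms it: the white dial has its nose to the left-down in the top view, native pixels about (235,155) with the tip at (220,159). I'll refine from the pixel edges.

```bash
cat > c.py <<'E'
from h import *
from scipy.optimize import least_squares
np.set_printoptions(precision=4,suppress=True)
C={n:read_camera(n) for n in("top","side")};c=C["top"]
def mask(n,roi,th):
    x0,x1,y0,y1=roi;g=cv2.cvtColor(C[n]["img"],cv2.COLOR_BGR2GRAY);m=np.zeros_like(g);m[y0:y1,x0:x1]=g[y0:y1,x0:x1]>th
    k,l,s,_=cv2.connectedComponentsWithStats(m);i=1+np.argmax(s[1:,4]);return (l==i).astype(np.uint8),s[i]
def sil(n,polys,S=8):
    im=np.zeros((384*S//1,512*S),np.uint8)
    for P in polys:
        q=proj(C[n],P);cv2.fillConvexPoly(im,cv2.convexHull(np.round((q+.5)*S-.5).astype(np.int32)),255)
    return cv2.resize(im,(512,384),interpolation=cv2.INTER_AREA)/255.
def rt(p,P):
    a=p[2];P=np.array(P,float);R=np.array([[np.cos(a),-np.sin(a)],[np.sin(a),np.cos(a)]]);P[:,:2]=P[:,:2]@R.T+p[:2];return P
def box(x0,x1,y0,y1,z0,z1):return [(x,y,z) for x in(x0,x1) for y in(y0,y1) for z in(z0,z1)]
A=np.linspace(0,2*np.pi,60)
dial=[[(.028*np.cos(a),.028*np.sin(a),z) for a in A for z in(0,.012)],box(.02,.044,-.006,.006,0,.008),box(-.023,.023,-.007,.007,.012,.038)]
lid=[box(-.069,.069,-.069,.069,.045,.05),box(-.063,-.027,-.005,.005,.05,.072)]
def fit(name,n,polys,roi,th,p0,dz=0):
    x0,x1,y0,y1=roi;m,s=mask(n,roi,th)
    m=cv2.GaussianBlur(m.astype(float),(5,5),1)[y0:y1,x0:x1]
    def f(p): return (cv2.GaussianBlur(sil(n,[rt(p*[.01,.01,.1],P) for P in polys]),(5,5),1)[y0:y1,x0:x1]-m).ravel()
    r=least_squares(f,np.array(p0)*[100,100,10],diff_step=.003,x_scale=1);p=r.x*[.01,.01,.1]
    print(name,n,"area",s[4],"pos",p[:2],"yaw",np.degrees(p[2]),"res",np.sqrt(np.mean(r.fun**2)));return p
fit("dial","top",dial,(210,256,135,180),150,(.647,.009,1.8))
fit("dial","side",dial,(203,229,200,226),140,(.647,.009,1.8))
fit("lid","top",lid,(105,180,155,232),150,(.559,.239,.1))
m,s=mask("top",(105,180,155,232),150);print(s)
# mat: dark
g=cv2.cvtColor(C["top"]["img"],cv2.COLOR_BGR2GRAY);print("bench,mat",g[300,300],g[200,320],"lid",g[185,120],"dial",g[150,240])
mat=[box(-.105,.105,-.105,.105,0,.003)]
for n,roi,p0 in(("top",(265,375,145,255),(.547,-.212,-.12)),("side",(240,350,165,228),(.547,-.212,-.12))):
    I=C[n]["img"];C[n]["img"]=255-I;fit("mat",n,mat,roi,190,p0);C[n]["img"]=I
# lid top-plate corner check in the side view
p=(.556,.240,.11)
E
python3 c.py
```

```text
dial top area 333 pos [0.6599 0.0089] yaw 105.52642595789514 res 0.13108294977660676
dial side area 201 pos [0.6609 0.0085] yaw 103.39525056799356 res 0.40509648491087574
lid top area 2913 pos [0.5583 0.2413] yaw 5.729577951308233 res 0.1583677880392711
[ 112  159   59   65 2913]
bench,mat 110 34 lid 188 dial 186
mat top area 6512 pos [ 0.5461 -0.2121] yaw -6.5821321335124905 res 0.04929047961963086
mat side area 2400 pos [ 0.5455 -0.214 ] yaw -6.875493541569878 res 0.10095103174810083
```

```bash
python3 - <<'E'
s=open('c.py').read()
s=s[:s.index('fit("dial","top"')].replace("from scipy.optimize import least_squares","from scipy.optimize import minimize").replace("m=cv2.GaussianBlur(m.as","cs=cv2.findContours(m,0,1)[0];cv2.drawContours(m,cs,-1,1,-1);m=cv2.GaussianBlur(m.as")
a=s.index("    r=least_squares");b=s.index("    print(name")
s=s[:a]+'''    b=np.array(p0)*[100,100,10]
    for _ in range(2): r=minimize(lambda p:np.mean(f(p)**2),b,method="Nelder-Mead",options=dict(initial_simplex=np.vstack([b,b+np.diag([.5,.5,.6])]),xatol=.005,fatol=1e-7));b=r.x
    p=r.x*[.01,.01,.1];r.fun=np.array([r.fun**.5])
'''+s[b:]
open('fit.py','w').write(s)
open('d.py','w').write('''from fit import *
fit("dial","top",dial,(210,256,135,180),145,(.66,.009,1.83))
fit("dial","side",dial,(203,231,198,229),140,(.66,.009,1.83))
k=[box(.065,.078,y-.012,y+.012,.053,.058) for y in(-.04,.04)]
fit("lid","top",lid+k,(105,180,150,232),145,(.558,.241,.1))
fit("lidside","side",lid+k,(149,237,247,300),150,(.558,.241,.1))
''')
E
python3 d.py
```

```text
dial top area 343 pos [0.6599 0.0089] yaw 105.01662486961776 res 0.042019925309577995
dial side area 202 pos [0.665  0.0003] yaw 109.27810153260698 res 0.32568966069008654
lid top area 2970 pos [0.5574 0.2417] yaw 6.287175170047417 res 0.05089528232881394
lidside side area 1881 pos [0.5654 0.2018] yaw 11.59867959684606 res 0.23491617312322252
```

Request:
carry_out --rows "40 38 0 -1;40 38 0 -1;40 38 0 -1;40 38 0 -1;40 38 0 -1;40 38 0 -1;40 38 0 -1;40 38 0 -1;2 40 0 -1;2 50 0 0" --claw 40 --force 25

```text
t: 3.55
eef_pos: [0.4997, -0.2569, 0.2312]
tool_rot: [0.0, 0.999, 0.052, 0.0]
contact_force: [0.3, 0.8, 0.9]
gripper_width: 0.468
grasp_force: 0.0
```

Request:
carry_out --rows "2 50 0 0;2 50 0 0;2 50 0 0;2 50 0 0;2 50 0 0;2 50 0 0;2 50 0 0;0 50 0 0;0 50 0 0;0 40 0 0"

```text
t: 4.8
eef_pos: [0.5131, 0.2344, 0.2316]
tool_rot: [-0.0, 0.999, 0.053, 0.0]
contact_force: [0.8, 0.8, 0.7]
gripper_width: 0.466
grasp_force: 0.0
```

Request:
carry_out --rows "0 3 0 0;0 0 -30 0;0 0 -30 0;0 0 -30 0;0 0 -30 0;0 0 -10 0;0 0 0 0"

```text
t: 5.68
eef_pos: [0.5134, 0.2345, 0.1013]
tool_rot: [0.0, 0.999, 0.052, -0.0]
contact_force: [-0.1, 0.2, 1.1]
gripper_width: 0.464
grasp_force: 0.0
```

```bash
python3 - <<'E'
from h import *
o=get_obs();print(o["eef_pos"],o["contact_force"])
cs=[]
for n,(x,y) in(("top",(141,205)),("side",(195,255))):
    c=read_camera(n);cs.append(cv2.resize(c["img"][y-50:y+50,x-50:x+50],(400,400),interpolation=cv2.INTER_CUBIC))
cv2.imwrite("pics/g.png",np.hstack(cs))
E
```

```text
[0.51344855 0.23451698 0.10127223] [-0.07391385  0.19881001  1.12318375]
```

View pics/g.png

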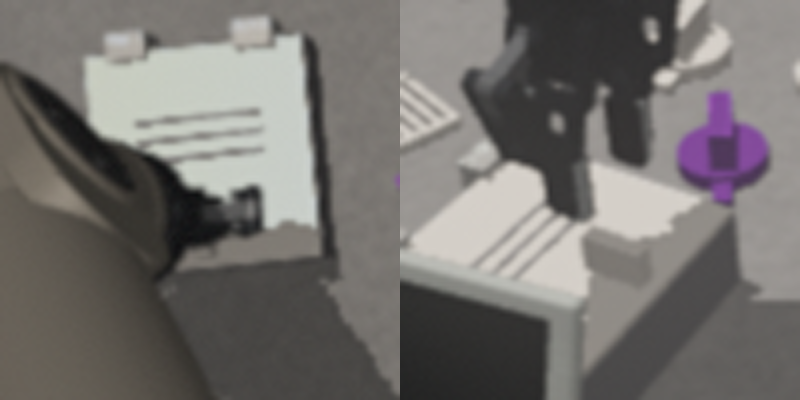

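The picture shows the open fingers straddling the fin: side crop fingers at (570,200) and (630,150), fin at (617,250). Descending and closing next.

Request:
carry_out --rows "0 2 -20 0;0 0 -16 0;0 0 -10 0;0 0 0 0"

```text
t: 6.28
eef_pos: [0.5126, 0.2368, 0.0541]
tool_rot: [0.0, 0.999, 0.053, -0.001]
contact_force: [0.4, 0.4, -0.4]
gripper_width: 0.471
grasp_force: 0.0
```

Request:
carry_out --rows "0 0 0 0;0 0 0 0;0 0 0 0;0 0 0 0;0 0 0 0;0 0 0 0" --claw 0 --force 25

```text
t: 7.02
eef_pos: [0.5139, 0.2369, 0.0558]
tool_rot: [0.0, 0.999, 0.053, 0.0]
contact_force: [0.2, -2.2, 6.2]
gripper_width: 0.106
grasp_force: 26.1
```

Request:
carry_out --rows "0 0 3 0;1 0 3 0;1 0 4 0;1 0 4 0;1 0 5 0;1 0 5 0;0 0 0 0"

```text
t: 7.9
eef_pos: [0.5189, 0.2374, 0.0799]
tool_rot: [-0.0, 0.999, 0.053, 0.001]
contact_force: [0.1, -0.2, -1.5]
gripper_width: 0.11
grasp_force: 24.8
```

```bash
cat > v.py <<'E'
from h import *
import sys
o=get_obs();print(o["t"],o["eef_pos"],o["contact_force"],o["torque"])
cs=[]
a=list(map(int,sys.argv[2:]));r=a[4] if len(a)>4 else 50
for n,(x,y) in(("top",a[:2]),("side",a[2:4])):
    c=read_camera(n);cs.append(cv2.resize(c["img"][max(y-r,0):y+r,max(x-r,0):x+r],(400,400),interpolation=cv2.INTER_CUBIC))
cv2.imwrite("pics/%s.png"%sys.argv[1],np.hstack(cs))
E
python3 v.py tip 141 195 185 255
```

```text
7.9 [0.51892534 0.23741808 0.07994863] [ 0.07220146 -0.15596316 -1.51428785] [-0.08688401  0.01199583  0.04761397]
```

View pics/tip.png

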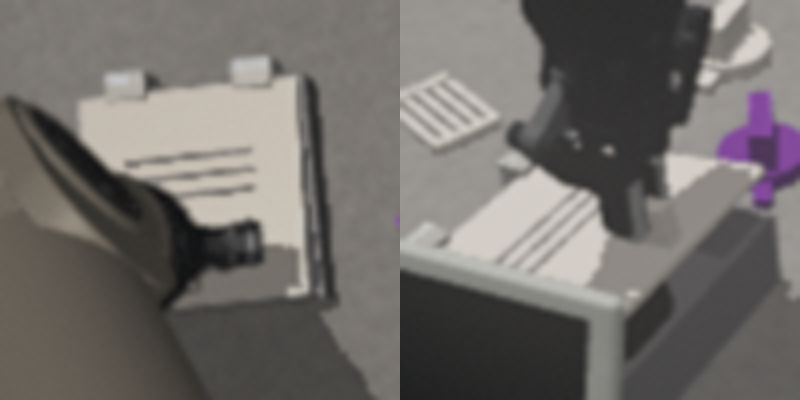

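The lid's front edge has risen (side crop, gap at (650,320)) and its back edge is still under the keepers. I'll pull it out towards -x, then lift.

Request:
carry_out --rows "-4 -0.4 1 0;-4 -0.4 1 0;-4 -0.4 1 0;-4 -0.4 0 0;-4 -0.4 0 0;-4 -0.4 2 0;0 0 6 0;0 0 10 0;0 0 10 0;0 0 0 0"

```text
t: 9.25
eef_pos: [0.4952, 0.2352, 0.1116]
tool_rot: [-0.0, 0.999, 0.053, 0.001]
contact_force: [0.2, 0.7, -0.4]
gripper_width: 0.113
grasp_force: 25.0
```

Request:
carry_out --rows "0 0 15 0;0 0 20 0;0 0 20 0;0 0 20 0;0 0 20 0;0 0 0 0"

```text
t: 10.0
eef_pos: [0.4953, 0.2354, 0.2072]
tool_rot: [-0.001, 0.999, 0.053, 0.002]
contact_force: [0.1, -0.6, -1.9]
gripper_width: 0.11
grasp_force: 25.0
```

```bash
python3 v.py up 141 195 195 235 60
```

```text
10.0 [0.49528654 0.23539611 0.20723569] [ 0.11172266 -0.590002   -1.9178929 ] [ 0.024807    0.03694819 -0.00746093]
```

View pics/up.png

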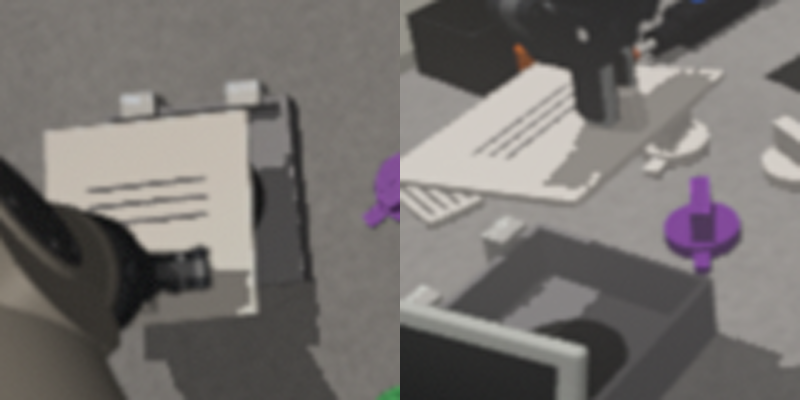

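The lid is clear of the keepers and held, its back edge slightly lower; the open tub shows the pad at (590,350) in the side crop. Now carry it to the mat.

Request:
carry_out --rows "1 -20 0 -1.3;1 -35 0 -1.3;1 -50 0 -1.3;1 -55 0 -1.3;2 -60 0 -1.3;2 -60 0 -1.3;1 -55 0 -1.3;1 -50 0 -1.3;1 -35 0 -1.3;1 -22 0 -1.2" --force 35

```text
t: 11.35
eef_pos: [0.5047, -0.2102, 0.2045]
tool_rot: [0.0, 0.998, -0.062, -0.001]
contact_force: [-0.6, 0.6, -1.3]
gripper_width: 0.102
grasp_force: 39.4
```

Request:
carry_out --rows "0 0 -20 0;0 0 -30 0;0 0 -30 0;0 0 -30 0;0 0 -15 0;0 0 -8 0;0 0 0 0;0 0 0 0"

```text
t: 12.35
eef_pos: [0.507, -0.2075, 0.0732]
tool_rot: [0.0, 0.998, -0.06, 0.001]
contact_force: [0.8, 0.0, -1.1]
gripper_width: 0.109
grasp_force: 39.4
```

```bash
python3 v.py mat1 320 198 290 190 60
```

```text
12.35 [ 0.50704496 -0.20748827  0.07321255] [ 0.82723509  0.03610564 -1.10953796] [0.05338315 0.01929134 0.0201688 ]
```

View pics/mat1.png

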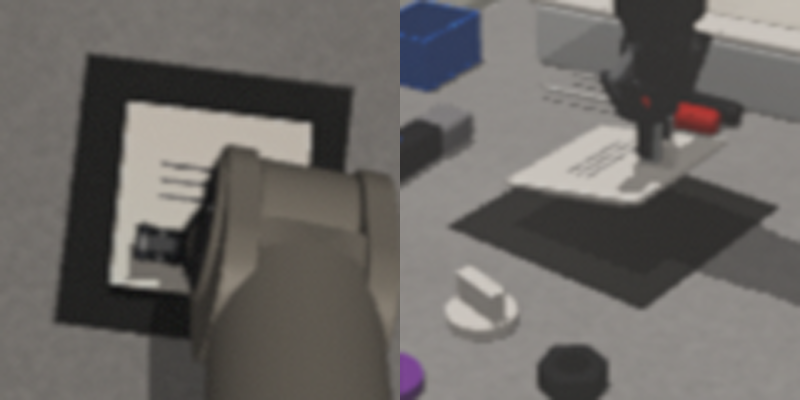

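The lid hangs well centred over the mat (top crop). I'll lower it slowly along the arc.

Request:
carry_out --rows "0 0 -12 0;0 0 -8 0;0 0 -4 0;-0.5 0 -3 0;-0.5 0 -3 0;-0.7 0 -3 0;-0.7 0 -3 0;-0.7 0 -3 0;-0.6 0 -3 0;0 0 0 0" --force 22

```text
t: 13.7
eef_pos: [0.5024, -0.2073, 0.0302]
tool_rot: [0.0, 0.998, -0.06, -0.0]
contact_force: [-1.6, 1.0, 3.5]
gripper_width: 0.105
grasp_force: 40.0
```

Request:
carry_out --rows "-0.5 0 -3 0;-0.5 0 -3 0;-0.4 0 -3 0;-0.3 0 -2 0;-0.2 0 -1 0;0 0 0 0;0 0 0 0"

```text
t: 14.58
eef_pos: [0.5004, -0.2073, 0.0188]
tool_rot: [0.0, 0.998, -0.06, -0.0]
contact_force: [-5.3, 1.7, 8.9]
gripper_width: 0.105
grasp_force: 41.4
```

Request:
carry_out --rows "0 0 -0.6 0;0 0 0 0;0 0 0 0"

```text
t: 14.95
eef_pos: [0.5004, -0.2073, 0.0187]
tool_rot: [0.0, 0.998, -0.06, -0.0]
contact_force: [-6.9, 2.4, 15.2]
gripper_width: 0.108
grasp_force: 42.2
```

Request:
carry_out --rows "0 0 0 0;0 0 0 0;0 0 0 0;0 0 0 0" --claw 35

```text
t: 15.45
eef_pos: [0.5008, -0.2072, 0.0176]
tool_rot: [-0.0, 0.998, -0.06, -0.0]
contact_force: [-0.3, 0.7, -0.2]
gripper_width: 0.41
grasp_force: 0.0
```

Request:
carry_out --rows "0 0 5 0;0 0 10 0;0 0 20 0;0 0 30 0;0 0 40 0;0 0 40 0;20 20 0 10;20 50 0 10;20 50 0 10;20 30 0 10"

```text
t: 16.7
eef_pos: [0.5813, -0.0541, 0.1638]
tool_rot: [-0.0, 0.957, 0.289, 0.001]
contact_force: [0.4, -0.4, -0.8]
gripper_width: 0.411
grasp_force: 0.0
```

```bash
cat > e.py <<'E'
from fit import *
o=get_obs();print(o["eef_pos"],o["tool_rot"],o["q"])
L=[box(-.069,.069,-.069,.069,.008,.013),box(-.063,-.027,-.005,.005,.013,.035)]
fit("lid","top",L,(260,375,145,252),145,(.546,-.212,-.11))
r=place_of("side","lid_back");s=place_of("side","lid_grip")
print([x["centre"] for x in r[:2]],[x["centre"] for x in s[:2]])
fit("lid","side",L,(250,345,165,228),120,(.546,-.212,-.11))
fit("dial","top",dial,(210,256,135,180),145,(.66,.009,1.83))
cs=[cv2.resize(C[n]["img"][y-60:y+60,x-60:x+60],(400,400)) for n,x,y in(("top",320,198),("side",290,200))]
cv2.imwrite("pics/mat2.png",np.hstack(cs))
E
python3 e.py
```

```text
[ 0.5828 -0.0519  0.1639] [-0.0009  0.957   0.29    0.0017] [ 0.2476  0.4243 -0.3383  1.8244  0.1695  0.9183 -1.1482]
lid top area 2588 pos [ 0.5436 -0.2127] yaw -6.393805590955566 res 0.11622646542790183
[[274.6, 187.3]] [[308.1, 193.7]]
lid side area 2080 pos [ 0.7037 -0.2798] yaw -11.514306120884353 res 0.4740981463312548
dial top area 40 pos [0.5944 0.1388] yaw 60.79718826110327 res 0.11246798355582002
```

View pics/mat2.png

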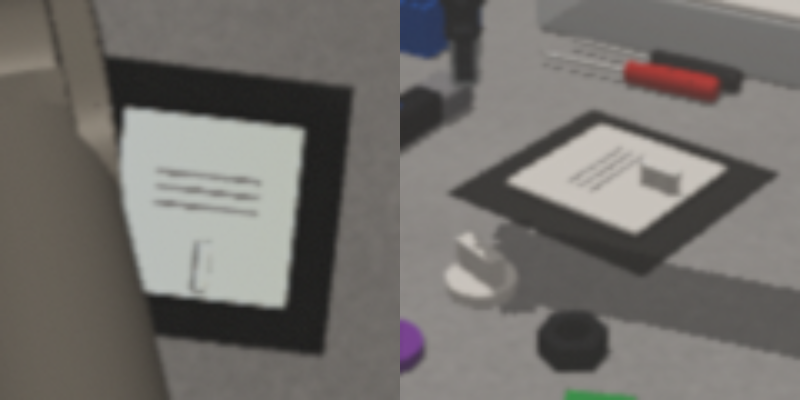

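The lid lies flat, grip up, centred within about 2 mm (top crop (210,210), mat centre (205,205)). Next is the nosed dial: about +77, +61 mm and +71 degrees.

Request:
carry_out --rows "9.6 7.6 0 8.9;9.6 7.6 0 8.9;9.6 7.6 0 8.9;9.6 7.6 0 8.9;9.6 7.6 0 8.9;9.6 7.6 0 8.9;9.6 7.6 0 8.9;9.6 7.6 0 8.9;0 0 0 0;0 0 0 0" --claw 40

```text
t: 18.15
eef_pos: [0.6569, 0.0019, 0.1626]
tool_rot: [0.0, 0.615, 0.788, -0.001]
contact_force: [0.3, 0.3, 0.2]
gripper_width: 0.464
grasp_force: 0.0
```

```bash
cat > f.py <<'E'
from fit import *
o=get_obs();print(o["eef_pos"],o["q"]);w,x,y,z=o["tool_rot"];print("closing deg",np.degrees(2*np.arctan2(y,x))-90)
tub=[box(-.07,.07,-.07,.07,0,.045)]
pad=[[(.04*np.cos(a),.04*np.sin(a),.005) for a in A]]
for t in("tub_pad","tub","tub_window"):
    for n in C:print(t,n,[(x["centre"],round(x["confidence"],2),atz(C[n],x["centre"],{"tub_pad":.005,"tub":0,"tub_window":.033}[t])) for x in place_of(n,t)[:1]])
cs=[cv2.resize(C[n]["img"][y-45:y+45,x-45:x+45],(400,400),interpolation=cv2.INTER_CUBIC) for n,x,y in(("top",150,190),("side",217,220))]
cv2.imwrite("pics/tub.png",np.hstack(cs))
E
python3 f.py
```

```text
[0.6571 0.0024 0.1627] [ 0.316   0.5837 -0.5931  1.6322  0.3665  1.0394 -0.1413]
closing deg 14.168555497005002
tub_pad top [([145.2, 197.1], 0.61, array([0.5503, 0.2398, 0.005 ]))]
tub_pad side [([184.0, 285.8], 0.79, array([0.55  , 0.2446, 0.005 ]))]
tub top [([145.1, 194.5], 0.63, array([0.5573, 0.2413, 0.    ]))]
tub side [([186.4, 287.4], 0.89, array([0.5466, 0.2418, 0.    ]))]
tub_window top [([113.9, 197.8], 0.71, array([0.547 , 0.3137, 0.033 ]))]
tub_window side []
```

View pics/tub.png

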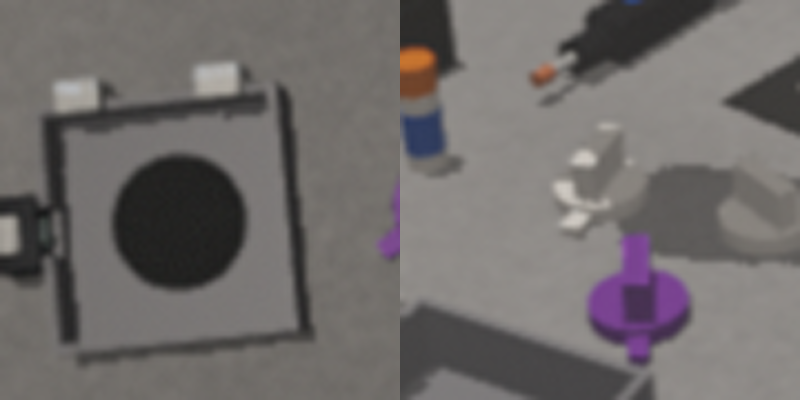

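The tub is open: pad at (180,222) in the top crop, window and scan head on the left. The dial is shaded under the gripper at (600,175) in the side crop. I'll fit the pad and descend on the dial.

```bash
python3 - <<'E'
from fit import *
c=C["top"];pad=[[(.04*np.cos(a),.04*np.sin(a),.005) for a in A]]
C["top"]["img"]=255-c["img"]
fit("pad","top",pad,(126,165,175,215),185,(.556,.241,0.1))
E
```

```text
pad top area 707 pos [0.5568 0.2409] yaw 7.756763112472179 res 0.061143319095211944
```

Request:
carry_out --rows "2.8 6.5 -20 0.8;0 0 -30 0;0 0 -30 0;0 0 -25 0;0 0 -15 0;0 0 0 0;0 0 0 0"

```text
t: 19.52
eef_pos: [0.661, 0.0105, 0.0434]
tool_rot: [0.0, 0.608, 0.794, 0.001]
contact_force: [0.4, 0.2, 0.3]
gripper_width: 0.465
grasp_force: 0.0
```

Request:
carry_out --rows "-1 -1.5 -10 0;0 0 -10 0;0 0 -6 0;0 0 0 0"

```text
t: 20.02
eef_pos: [0.6589, 0.0085, 0.0159]
tool_rot: [-0.0, 0.608, 0.794, -0.0]
contact_force: [0.0, 0.9, 0.1]
gripper_width: 0.471
grasp_force: 0.0
```

Request:
carry_out --rows "0 0 0 0;0 0 0 0;0 0 0 0;0 0 0 0;0 0 0 0;0 0 0 0" --claw 0 --force 30

```text
t: 20.78
eef_pos: [0.6597, 0.0086, 0.0171]
tool_rot: [0.0, 0.608, 0.794, 0.0]
contact_force: [0.3, 0.1, 3.8]
gripper_width: 0.153
grasp_force: 30.4
```

Request:
carry_out --rows "0 0 5 0;0 0 15 0;0 0 25 0;0 0 30 0;0 0 30 0;0 0 0 0"

```text
t: 21.52
eef_pos: [0.6612, 0.009, 0.1252]
tool_rot: [0.002, 0.608, 0.794, 0.002]
contact_force: [0.6, -0.4, -0.0]
gripper_width: 0.154
grasp_force: 29.9
```

Request:
carry_out --rows "-13 29 0 -1.1;-13 29 0 -1.1;-13 29 0 -1.1;-13 29 0 -1.1;-13 29 0 -1.1;-13 29 0 -1.1;-13 29 0 -1.1;-12 29 0 -1.1;0 0 0 0;0 0 0 0"

```text
t: 22.78
eef_pos: [0.5564, 0.2394, 0.1211]
tool_rot: [0.0, 0.667, 0.745, -0.001]
contact_force: [0.3, -0.7, -0.5]
gripper_width: 0.156
grasp_force: 29.9
```

```bash
python3 v.py held 141 195 190 250 55; python3 -c "
from h import *
w,x,y,z=get_obs()['tool_rot'];print(np.degrees(2*np.arctan2(y,x))-90)"
```

```text
22.775 [0.55635745 0.23942582 0.12106458] [ 0.32513222 -0.71403224 -0.47177795] [-0.0028542  -0.05554447  0.04219581]
6.247656404103168
```

View pics/held.png

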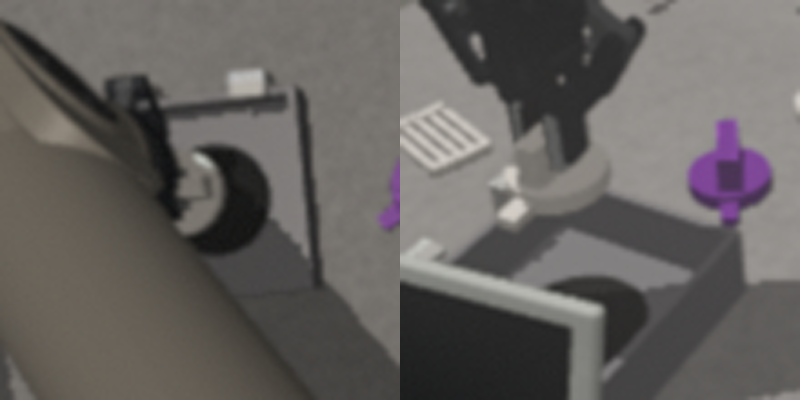

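The dial is held upright with its nose toward the window (side crop (512,212)), above the pad. Lowering.

Request:
carry_out --rows "0.5 2 -20 0;0 0 -25 0;0 0 -20 0;0 0 -12 0;0 0 -8 0;0 0 -5 0;0 0 -3 0;0 0 0 0;0 0 0 0"

```text
t: 24.0
eef_pos: [0.5572, 0.2427, 0.0291]
tool_rot: [0.0, 0.667, 0.745, 0.0]
contact_force: [0.8, 0.7, -0.6]
gripper_width: 0.16
grasp_force: 29.9
```

Request:
carry_out --rows "0 -1 -2 0;0 0 -2 0;0 0 -1 0;0 0 -1 0;0 0 -0.6 0;0 0 0 0;0 0 0 0"

```text
t: 24.88
eef_pos: [0.5569, 0.2416, 0.0221]
tool_rot: [0.0, 0.667, 0.745, 0.0]
contact_force: [0.4, -0.2, -0.8]
gripper_width: 0.153
grasp_force: 29.9
```

No contact yet; creeping down.

Request:
carry_out --rows "0 0 -0.5 0;0 0 -0.5 0;0 0 0 0"

```text
t: 25.25
eef_pos: [0.5569, 0.2416, 0.022]
tool_rot: [0.0, 0.667, 0.745, -0.0]
contact_force: [-1.9, -1.8, 8.5]
gripper_width: 0.158
grasp_force: 31.1
```

Request:
carry_out --rows "0 0 -0.5 0;0 0 0 0;0 0 0 0"

```text
t: 25.62
eef_pos: [0.557, 0.2416, 0.022]
tool_rot: [0.0, 0.667, 0.745, -0.0]
contact_force: [-4.4, -3.1, 13.0]
gripper_width: 0.157
grasp_force: 31.7
```

Request:
carry_out --rows "0 0 0.5 0;0 0 0.3 0;0 0 0 0"

```text
t: 26.0
eef_pos: [0.5569, 0.2416, 0.022]
tool_rot: [0.0, 0.667, 0.745, 0.0]
contact_force: [-2.9, -0.5, 7.6]
gripper_width: 0.154
grasp_force: 31.0
```

Request:
carry_out --rows "0 0 0 0;0 0 0 0;0 0 0 0;0 0 0 0" --claw 36

```text
t: 26.5
eef_pos: [0.5568, 0.2416, 0.0213]
tool_rot: [-0.0, 0.667, 0.745, -0.0]
contact_force: [-0.1, 0.2, 0.8]
gripper_width: 0.421
grasp_force: 0.0
```

Request:
carry_out --rows "0 0 5 0;0 0 15 0;0 0 30 0;0 0 40 0;0 0 40 0;0 -30 20 0;0 -50 0 0;0 -50 0 0;0 -50 0 0;0 -40 0 0"

```text
t: 27.75
eef_pos: [0.5569, 0.0192, 0.1726]
tool_rot: [0.001, 0.667, 0.745, 0.0]
contact_force: [-0.2, 0.5, -0.3]
gripper_width: 0.422
grasp_force: 0.0
```

```bash
cat > z.py <<'E'
from fit import *
D=[[(x,y,z+.005) for x,y,z in P] for P in dial]
fit("dial","top",D,(128,165,172,216),140,(.557,.241,1.68))
L=[box(-.069,.069,-.069,.069,.008,.013),box(-.063,-.027,-.005,.005,.013,.035)]
cs=[cv2.resize(C[n]["img"][y-50:y+50,x-50:x+50],(400,400),interpolation=cv2.INTER_CUBIC) for n,x,y in(("top",141,195),("side",190,260))]
cv2.imwrite("pics/end.png",np.hstack(cs))
E
python3 z.py
```

```text
dial top area 324 pos [0.5567 0.2435] yaw 96.57340379642805 res 0.0734940142540972
```

View pics/end.png

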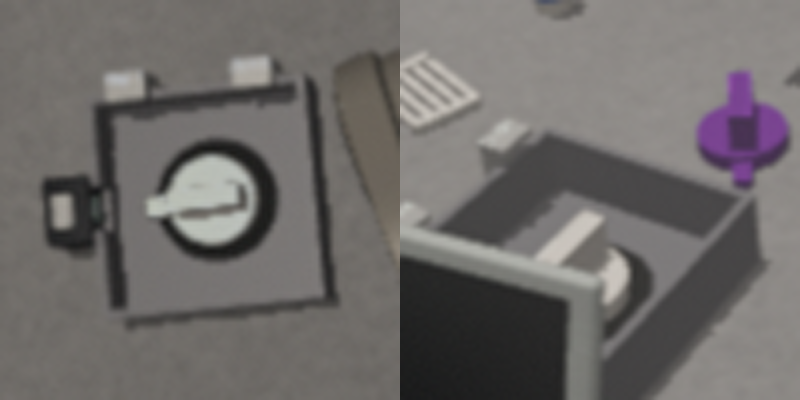

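The dial stands on the pad about 2.6 mm from its centre by the fit, with its nose aimed at the window at 96.6° against the tub's 96.3° (top crop nose (150,207), window (108,207)). The gripper is clear of everything, so I'm handing in.

```bash
python3 -c "
from station import *
print(hand_in())"
```

```text
the job is handed in; nothing more can be done
None
```

The job is handed in, with no verdict returned: the lid lies flat, grip up, about 2 mm from the mat's middle, and the nosed dial stands on the tub's pad about 2.6 mm off centre, its nose within 0.3° of the window direction.

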